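Gauge a bored tool handle and sort it

ROBOT

A 6-joint arm with a two-finger parallel gripper is mounted at the origin on the work surface. World frame = base frame: x ahead of the robot, y to its left, z up, the work surface at z = 0. Lengths are in m, angles in rad, forces in N, time in s.
With the tool pointing down it reaches from about 0.35 to 0.85 m from the base axis. Payload 8.1 kg.
Tool frame: the origin (TCP) lies at the very end of the fingers, on their centre line; the grasp point (between the pads) lies 19 mm behind it (robot.grasp_offset is the y of the grasp point in the tool frame, in m); y points along the fingers, z is the direction in which the jaws open and shut, and the axes are right-handed (so a half turn about y gives the same grasp; the last joint's range is limited). The gripper opens to 85 mm and grips with 20 to 120 N. Pads are 22 mm wide; open, the fingers measure 114 mm over their backs; the gripper's body (76 mm by 85 mm) begins 54 mm behind the grasp point. The pads swing forward as they close: fully open they stand 13 mm farther back than shut.
Start: joints at [1.262, 0.13, 1.488, -0, 1.523, -0.085], TCP at [0.133, 0.585, 0.231] pointing down, gripper open.
Joint ranges: [-2.96, 2.96], [-0.89, 2.26], [0.02, 2.5], [-1.34, 4.48], [0, 2.73], [-2.66, 2.66]. Speed limits (rad/s): [2.39, 2.39, 2.79, 3.14, 3.14, 3.14].

INTERFACE

Orientations are given as a unit quaternion [x, y, z, w].
In Python, from plant import robot gives the robot as it stands.
- The arm moves only by the tool jog_arm, never from a script. Its argument "increments" is a list of rows, each a list of 2 entries, a list of its own where there are three numbers: the shift along the tool's x, y, z in cm, then the turn about the tool's y in rad. In form: [[[dx, dy, dz], roll], ...]. A call has 1 to 12 rows; each row shifts and turns the commanded pose from where the row before left it, along the tool's axes as they then stand; what a row does not reach is not made up. A row lasts 1/12 s, in which the tool goes at most 41.7 mm and 7.16 degrees, less where a joint would pass 70% of its speed; a pose out of reach is approached as far as the arm can. A call is refused whole if a number of a shift passes 4.17 or a number of a turn 0.125, either way. A call with a gripper value outside its range is refused whole. "claw" is the closure, from 0 (fully open) to 1 (shut), set as the call begins (left out, the last holds). The fingers move at their own pace and stop on an object; "force" is the grip in N (left out, the last holds). Time passes only in rows, so rows that do not move let the fingers close. It gives the time, the measured TCP pose, the force and the opening at its end, in the units of the state.
- robot.sense(): the state, without advancing time (a new reading comes with each control period).
- robot.camera(name): name is "side" or "top" or "wrist"; returns the picture (400x640x3 uint8, red, green, blue); there is no depth.
- robot.camera_model(name): a dict with "fx", "fy", "cx", "cy" (pixels), "view" (4x4, takes a point from world to camera coordinates). Camera axes: x right, y down, z forward; pixel columns grow to the right and rows downward; lengths in m; the calibration is good to about 2 mm. A picture is of the moment at which its call begins: read the wrist's pose just before it. camera_model takes no time and is no camera call; for the wrist camera it gives the pose at the moment of the call.
- robot.job_done(): hands the job in, once; it reports no verdict.
The state is a dict: "time": time; "joints": joint angles; "qvel": joint speeds; "effort": joint torques, N m; "position": TCP position; "orientation": TCP orientation; "wrist_force": force on the tool from outside, world axes, zero at the start; "moment": the same for the moment, N m; "grip_width": opening from 0.0 (shut) to 1.0 (fully open).
Only numpy, scipy, OpenCV 4.12 (cv2) and the standard library are available. Lean on these libraries where they do the work, as an engineer would, in place of code of your own. Each camera call takes 0.05 s, during which the arm holds its last target. There are 200 camera calls.

TASK

Pull the handle in the rack slot nearer the robot out by its ferrule end and lay it down on the bench clear of the rack, then take it by its plain end and try its bored end on the gauge pin without forcing it: push it fully home if it will go, or press it lightly and squarely against the pin's tip if the bore is too narrow. Then take it off and lay it in the tray, in the far compartment if it went home and the near one if it did not. Leave the other handle in its slot and the rest of the bench as it is.

Things in the scene. Friction and masses are not known exactly. Their poses are not given: they have to be found in the camera images.
- handle_a_mid (a point): centre (half-way along and up) of one of two handles alike outside (handle_b is the other): octagonal beech, 130 mm long, 40 mm over its flats (so it does not roll), about 130 g, with a flush steel ferrule band, 22 mm long, round its bored end. y axis: along the handle from bored end to plain closed end; z up
- handle_a_mouth (a point): centre of the bored end face (mouth) of this handle, 65 mm from its centre towards -y; same axes. One of the two handles has an octagonal bore 30 mm wide and 90 mm deep, which fits the pin; the other's is 18 mm, too narrow. Which is which is not told: find it out on the pin
- handle_b_mid (a point): centre (half-way along and up) of one of two handles alike outside (handle_a is the other): octagonal beech, 130 mm long, 40 mm over its flats (so it does not roll), about 130 g, with a flush steel ferrule band, 22 mm long, round its bored end. y axis: along the handle from bored end to plain closed end; z up
- handle_b_mouth (a point): centre of the bored end face (mouth) of this handle, 65 mm from its centre towards -y; same axes. One of the two handles has an octagonal bore 30 mm wide and 90 mm deep, which fits the pin; the other's is 18 mm, too narrow. Which is which is not told: find it out on the pin
- handle_a: the handle of point handle_a_mid, same axes; its origin lies 20 mm below that centre, on the underside. It starts lying on the bench in a rack slot (either one), its plain half inside, its ferrule half (55 to 75 mm) sticking out
- handle_b: the handle of point handle_b_mid, same axes; its origin lies 20 mm below that centre, on the underside. It starts lying on the bench in a rack slot (either one), its plain half inside, its ferrule half (55 to 75 mm) sticking out
- rack: fixed plywood pigeonhole rack, 210 (x) x 100 (y) x 60 mm high, origin at the centre of its underside. Two roofed slots, 52 mm wide, 48 mm high, 88 mm deep, open at its -y face (y = -50 mm), without floor (handles lie on the bench); slot centres at x = -55 mm (near slot, nearer the robot) and +55 mm (far slot)
- gauge: fixed grey steel fixture with a level gauge pin along its +y, 70 mm above the bench; origin on the bench below the pin's root. Shoulder plate behind the pin 100 mm wide, 115 high, front face at y = 0. Two cheeks beside the pin, 58 mm apart, y = 0 to 60 mm, 100 high: a handle passes between them, fingers beside it do not, so it goes home only if held by its plain end. Base plate as long, 12 mm thick
- pin_root (a point): centre of the gauge pin where it meets the shoulder plate; y axis along the pin to its tip. A handle is fully home when its mouth is flat against the shoulder here
- pin_tip (a point): centre of the free end of the gauge pin, 75 mm from its root: pin 24 mm diameter, last 7 mm tapered to 14 mm. The narrow handle stops here, with at most 3 mm of the tip entering it
- tray_far (a point): floor centre of the far compartment (for handles that fit) of a fixed plywood tray; axes as the tray's. Each compartment is about 94 (x) x 168 (y) mm inside, walls 36 mm high above the bench, floor 6 mm above the bench; handles lie in them along y
- tray_near (a point): floor centre of the near compartment (for handles that do not fit), 100 mm nearer the robot along -x of the tray; otherwise as tray_far
- square: bystander, loose, leave alone: the wood and steel try square, lying flat, stock 90 x 18 x 16 mm, blade 25 x 140 x 3 mm along y from its stock; origin under the stock
- driver: bystander, loose, leave alone: the screwdriver, lying along its x; origin under it
- mallet: bystander, loose, leave alone: the wooden mallet, lying flat, head 70 x 130 x 60 mm at the origin, handle 250 mm towards -x
- glue: bystander, loose, leave alone: the glue bottle, standing white bottle, 60 mm diameter, 160 mm high
- jar: bystander, loose, leave alone: the glass jar, standing, 66 mm diameter, 80 mm high
- brush: bystander, loose, leave alone: the brush, lying along its x
- offcut: bystander, loose, leave alone: the wood offcut, lying, 140 x 45 x 28 mm, along its x
Things that resemble listed ones, but are neither listed nor needed, are in the scene too. What is shaped like the handle_b but purple is not meant.

How it is judged:
By the outcome, as a careful person would: the job done as asked, in the order asked, and still so for the second after the job is handed in, with the robot touching nothing.
It also fails if it takes over 46 s, if anything falls off the work surface, if the arm or the gripper's body presses on something with over 40 N, if the wrist force passes 120 N, or if a joint passes its speed limit or range.

## Working session

There is one attempt and no reset: what is moved stays moved. The work goes in short steps, Python scripts to look and compute and a tool call to move; the robot and the scene stay as the last step left them, time stands still between calls to the robot, and variables do not carry over. Pictures are saved under pics/ and viewed, about 8 in all and at most 12, crops included, and the job is handed in when it is done.

Besides the shell and the picture viewer there is one more tool, called after "Request:" by a JSON object that holds its "method" and its "body", one argument or row to a line. jog_arm: Moves the arm, as the interface text tells. Its arguments: {"type":"object","properties":{"increments":{"type":"array","items":{"type":"array"}},"claw":{"type":"number"},"force":{"type":"number"}},"required":["increments"]}

```bash
mkdir -p pics; ls; python3 - <<'E'
from plant import robot
import cv2
s=robot.sense(); print(s['time'],s['position'],s['orientation'],s['grip_width'],robot.grasp_offset)
for n in ("top","side"):
    cv2.imwrite(f"pics/{n}0.png",robot.camera(n)[:,:,::-1])
    m=robot.camera_model(n); print(n,m['fx'],m['fy'],m['cx'],m['cy']); print(m['view'])
E
```

```text
pics
0.0 [0.13298076 0.58450423 0.23022824] [ 0.70334326 -0.07908627  0.07883409 -0.70202479] 0.9972703757355401 -0.0187
top 379.50407379725584 379.50407379725584 322.85929323923676 202.93712408538997
[[ 0.02019932 -0.99968104 -0.01515955 -0.00961956]
 [-0.99810849 -0.01928232 -0.05837497  0.50980108]
 [ 0.05806404  0.01631001 -0.99817962  1.22705583]
 [ 0.          0.          0.          1.        ]]
side 398.01019057207196 398.01019057207196 323.99337880453237 195.3984779263183
[[-0.99853597 -0.05159844 -0.01623296  0.50610589]
 [-0.03137802  0.79698985 -0.60317709  0.04294974]
 [ 0.0440605  -0.60178466 -0.7974421   1.22906755]
 [ 0.          0.          0.          1.        ]]
```

View pics/top0.png

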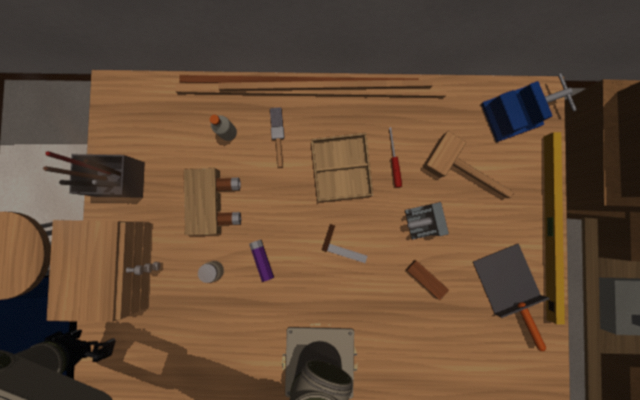

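View pics/side0.png

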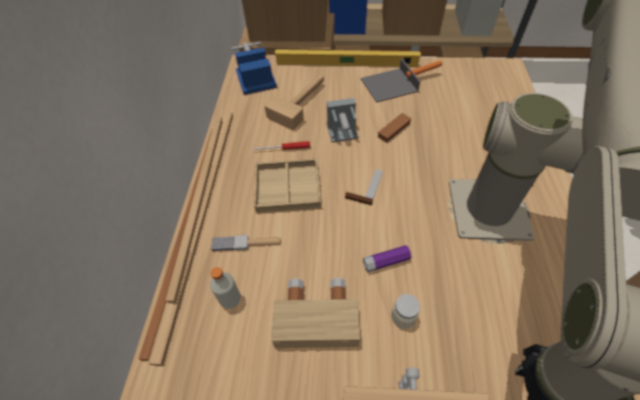

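Top view: the rack is at (201,202), with two ferrule-ended beech handles sticking out, far at (229,184) and near at (229,218). A purple decoy lies at (262,260), the gauge is at (426,221) with its pin pointing left (+y), and the tray is at (341,168). The lower handle (229,218) is nearer the robot base at (320,370), and it is beech in a rack slot, so that is the one meant. I'll confirm it in one enlarged crop.

```bash
cat > h.py <<'E'
import numpy as np, cv2
from plant import robot
from scipy.spatial.transform import Rotation as R
def bp(m,u,v,z):
    V=np.array(m['view']); d=V[:3,:3].T@np.array([(u-m['cx'])/m['fx'],(v-m['cy'])/m['fy'],1]); c=-V[:3,:3].T@V[:3,3]
    return c+d*(z-c[2])/d[2]
def pr(m,p):
    V=np.array(m['view']); q=V[:3,:3]@np.array(p)+V[:3,3]; return m['fx']*q[0]/q[2]+m['cx'],m['fy']*q[1]/q[2]+m['cy']
def crop(im,u0,v0,w,h,s,step=10):
    o=cv2.resize(im[v0:v0+h,u0:u0+w],None,fx=s,fy=s,interpolation=cv2.INTER_CUBIC)
    for u in range(-(-u0//step)*step,u0+w,step):
        cv2.line(o,((u-u0)*s,0),((u-u0)*s,8),(0,255,255),1); cv2.putText(o,str(u),((u-u0)*s+2,18),0,.38,(0,255,255),1)
    for v in range(-(-v0//step)*step,v0+h,step):
        cv2.line(o,(0,(v-v0)*s),(8,(v-v0)*s),(0,255,255),1); cv2.putText(o,str(v),(10,(v-v0)*s+4),0,.38,(0,255,255),1)
    return o
E
python3 - <<'E'
from h import *
im=cv2.imread("pics/top0.png"); im=cv2.convertScaleAbs(im,alpha=1.5)
a=crop(im,178,160,72,84,5); b=crop(im,398,195,55,50,6); c=crop(im,304,128,74,80,5)
out=np.zeros((600,800,3),np.uint8)
out[:420,:360]=a; out[:300,370:700]=b; 
c=crop(im,304,128,74,80,4); out[300:300+c.shape[0]][:300,370:370+c.shape[1]]=c[:300]
cv2.imwrite("pics/crop0.png",out)
E
```

```text
(no output)
```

View pics/crop0.png

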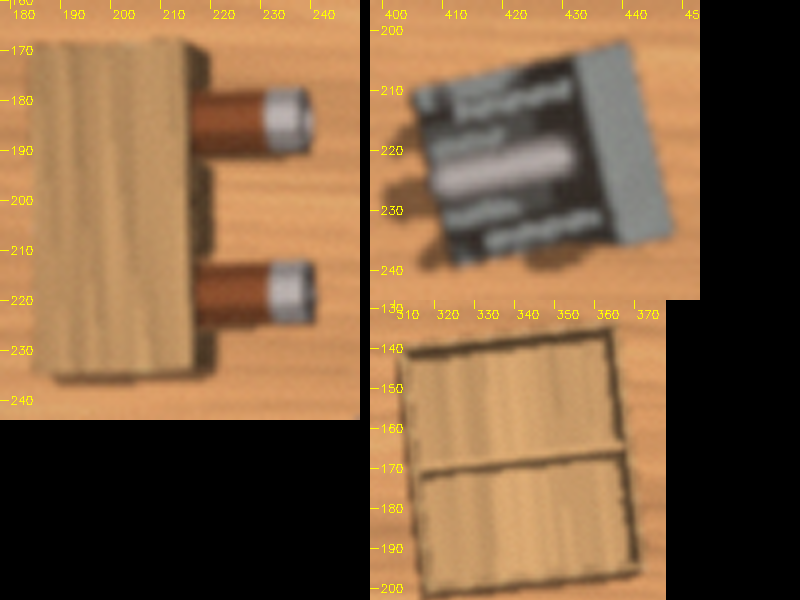

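The crop confirms it: the two beech handles with steel ferrules are at u 217–241, v≈184 (far slot) and v≈218.7 (near slot). I'll use the near one at v≈218.7. Next I back-project the points and check them against the given sizes.

```bash
python3 - <<'E'
from h import *
np.set_printoptions(precision=4,suppress=True)
m=robot.camera_model("top")
B=lambda u,v,z:bp(m,u,v,z)[:2]
yaw=lambda d:np.degrees(np.arctan2(d[1],d[0]))
rk=[B(*p,.06) for p in [(184.6,167.6),(215.4,167.8),(216.6,234.6),(184.4,233.5)]]
print("rack c",np.mean(rk,0),[np.linalg.norm(rk[i]-rk[i-1]) for i in range(4)],"yaw from front",yaw(rk[1]-rk[2]),"back",yaw(rk[0]-rk[3]))
for v0,v1,u in [(212.4,225,241),(177.8,190.8,240.3)]:
    print("mouth",B(u-1,(v0+v1)/2,.02), "width",np.linalg.norm(B(u,v0,.02)-B(u,v1,.02)))
t,r=B(408.8,224.7,.07),B(432.2,220.8,.07); print("tip",t,"root",r,np.linalg.norm(t-r),"yaw",yaw(t-r)-90)
f=[B(*p,.115) for p in [(432.2,204.5),(439,235.5),(440.5,201.7),(448.8,234.2)]]; print("shoulder front",f,(f[0]+f[1])/2,np.linalg.norm(f[0]-f[1]),"yaw",yaw(f[0]-f[1]))
tr=[B(*p,.036) for p in [(312.75,141),(364.5,135.5),(371.5,196.75),(317.75,202.25)]]; d=[B(316.5,171.75,.036),B(367.75,166,.036)]
print("tray",tr,"c",np.mean(tr,0),"div",np.mean(d,0),[np.linalg.norm(tr[i]-tr[i-1]) for i in range(4)],"yaw",yaw(d[0]-d[1])-90, yaw(tr[1]-tr[2]))
s=robot.sense(); print(R.from_quat(s['orientation']).as_matrix())
w=robot.camera_model("wrist"); V=np.array(w['view']); print(w['fx'],w['cx'],w['cy'],"cam pos in tool",R.from_quat(s['orientation']).inv().apply(-V[:3,:3].T@V[:3,3]-s['position']), "\n",V[:3,:3]@R.from_quat(s['orientation']).as_matrix())
E
```

```text
rack c [0.5068 0.3885] [np.float64(0.20950223191128883), np.float64(0.09864571546287472), np.float64(0.21214579059802247), np.float64(0.10217196138716715)] yaw from front 3.134497410530945 back 2.209356819819747
mouth [0.4529 0.2696] width 0.04106824239085781
mouth [0.5655 0.2756] width 0.042826487315345184
tip [ 0.4441 -0.2687] root [ 0.4577 -0.341 ] 0.07356611081513326 yaw 10.613976690531103
shoulder front [array([ 0.5057, -0.3286]), array([ 0.4136, -0.3491]), array([ 0.5146, -0.3533]), array([ 0.4181, -0.3782])] [ 0.4596 -0.3389] 0.09435938626663884 yaw 12.54028228550034
tray [array([0.7095, 0.037 ]), array([ 0.7304, -0.1306]), array([ 0.5316, -0.1558]), array([0.5106, 0.0166])] c [ 0.6205 -0.0582] div [ 0.6201 -0.0599] [np.float64(0.20003761467567713), np.float64(0.1688835441337829), np.float64(0.20041829802428532), np.float64(0.17364308867312803)] yaw 7.477726688257306 7.224825091832329
[[ 0.9751 -0.0005  0.222 ]
 [-0.222  -0.0016  0.9751]
 [-0.0001 -1.     -0.0017]]
300.5530975924494 320.884362586966 201.8937765199783 cam pos in tool [-0.0765 -0.1424  0.0007] 
 [[ 0.      0.0008  1.    ]
 [ 0.9548 -0.2973  0.0002]
 [ 0.2973  0.9548 -0.0008]]
```

Request:
{"method": "jog_arm", "body": {
  "increments": [
    [[0,0,0],0.1184],
    [[0,0,0],0.1184],
    [[0,0,0],0.1184],
    [[0,0,0],0.1184],
    [[0,0,0],0.1184],
    [[0,0,0],0.1184],
    [[0,0,0],0.1184],
    [[0,0,0],0.1184],
    [[0,0,0],0.1184],
    [[0,0,0],0.1184],
    [[0,0,0],0.1184]
  ],
  "claw": 0,
  "force": 40
}}

```text
time: 1.02
position: [0.133, 0.5847, 0.2307]
orientation: [0.51, -0.49, 0.49, -0.509]
wrist_force: [-0.1, -0.2, 0.4]
grip_width: 0.995
```

Request:
{"method": "jog_arm", "body": {
  "increments": [
    [[2.8,0.8,2.78],0],
    [[2.8,0.8,2.78],0],
    [[2.8,0.8,2.78],0],
    [[2.8,0.8,2.78],0],
    [[2.8,0.8,2.78],0],
    [[2.8,0.8,2.78],0],
    [[2.8,0.8,2.78],0],
    [[2.8,0.8,2.78],0],
    [[2.8,0.8,2.78],0],
    [[2.8,0.8,2.78],0],
    [[2.8,0.8,2.78],0],
    [[0,0,0],0]
  ]
}}

```text
time: 2.02
position: [0.4557, 0.2855, 0.1412]
orientation: [0.511, -0.489, 0.491, -0.509]
wrist_force: [-0.3, 0.6, -0.4]
grip_width: 1.0
```

```bash
python3 - <<'E'
from h import *
s=robot.sense(); M=R.from_quat(s['orientation']).as_matrix(); print(s['time'],s['position'],"yaw",np.degrees(np.arctan2(M[1,2],M[0,2])),"y",M[:,1])
w=robot.camera_model("wrist"); np.save("w1.npy",w,allow_pickle=True)
im=robot.camera("wrist")[:,:,::-1].copy(); cv2.imwrite("pics/w1.png",crop(im,0,0,640,400,1,50))
E
```

```text
2.0167 [0.45569018 0.28550091 0.1412083 ] yaw 2.268855970142617 y [-5.32267117e-04 -3.26653303e-03 -9.99994523e-01]
```

View pics/w1.png

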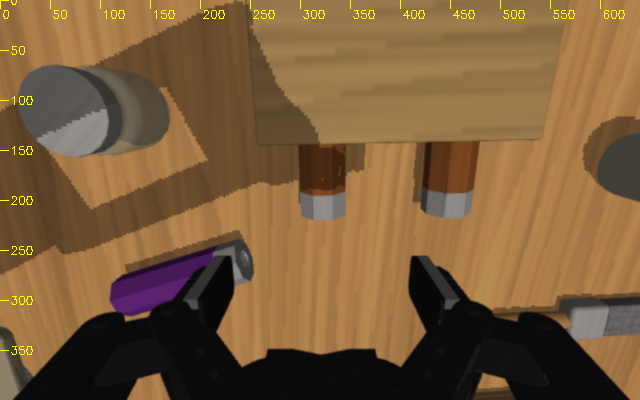

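The near ferrule spans u 300–346, with its mouth at v≈207–220, and it sits between the finger lines. The jar, purple decoy and far handle are all clear. Next I refine the mouth position and the axis.

```bash
python3 - <<'E'
from h import *
m=np.load("w1.npy",allow_pickle=True).item()
for z,pts in ((.02,[(300,214),(346,214),(323,214),(300,150),(345,150),(322,150)]),(.04,[(323,207),(322,148)])):
    print(z,[bp(m,u,v,z)[:2].round(4) for u,v in pts])
print("rack front",bp(m,258,143,.06)[:2],bp(m,541,138,.06)[:2])
E
```

```text
0.02 [array([0.4364, 0.267 ]), array([0.4792, 0.2687]), array([0.4578, 0.2679]), array([0.4353, 0.3262]), array([0.4745, 0.3278]), array([0.4545, 0.327 ])]
0.04 [array([0.4571, 0.2814]), array([0.4542, 0.3313])]
rack front [0.40700583 0.33564769] [0.6134987  0.34743643]
```

Request:
{"method": "jog_arm", "body": {
  "increments": [
    [[-0.5,0,0.1],-0.016],
    [[0,3,0],0],
    [[0,3,0],0],
    [[0,3,0],0],
    [[0,2.5,0],0],
    [[0,1.5,0],0],
    [[0,0.7,0],0],
    [[0,0,0],0]
  ]
}}

```text
time: 2.73
position: [0.451, 0.2966, 0.0045]
orientation: [0.517, -0.484, 0.484, -0.514]
wrist_force: [-0.8, 0.0, 0.1]
grip_width: 1.001
```

Request:
{"method": "jog_arm", "body": {
  "increments": [
    [[0,0,0],0],
    [[0,0,0],0],
    [[0,0,0],0],
    [[0,0,0],0],
    [[0,0,0],0],
    [[0,0,0],0],
    [[0,0,0],0],
    [[0,0,0],0],
    [[0,0,0],0],
    [[0,0,0],0]
  ],
  "claw": 1,
  "force": 40
}}

```text
time: 3.57
position: [0.4545, 0.2968, 0.0081]
orientation: [-0.514, 0.484, -0.485, 0.516]
wrist_force: [-0.9, 0.3, 6.7]
grip_width: 0.461
```

Request:
{"method": "jog_arm", "body": {
  "increments": [
    [[0,-0.2,0],0],
    [[0.7,0,0],0],
    [[1.5,0,0],0],
    [[2,0,0],0],
    [[2,0,0],0],
    [[2,0,0],0],
    [[2,0,0],0],
    [[2,0,0],0],
    [[2,0,0],0],
    [[1.5,0,0],0],
    [[0,0,0],0]
  ]
}}

```text
time: 4.48
position: [0.4625, 0.1365, 0.0082]
orientation: [0.515, -0.485, 0.485, -0.514]
wrist_force: [-0.7, -0.5, -0.3]
grip_width: 0.461
```

```bash
python3 - <<'E'
from h import *
s=robot.sense(); M=R.from_quat(s['orientation']).as_matrix(); print(s['time'],s['position'],"yaw",np.degrees(np.arctan2(M[1,2],M[0,2])),"y",M[:,1],s['wrist_force'])
im=robot.camera("top")[:,:,::-1].copy(); im=cv2.convertScaleAbs(im,alpha=1.5); cv2.imwrite("pics/t2.png",crop(im,175,155,130,130,5))
E
```

```text
4.4833 [0.46251853 0.13647654 0.0081894 ] yaw 3.359467459392638 y [-3.85465183e-04 -1.16462324e-03 -9.99999248e-01] [-0.68901275 -0.50528082 -0.33687038]
```

View pics/t2.png

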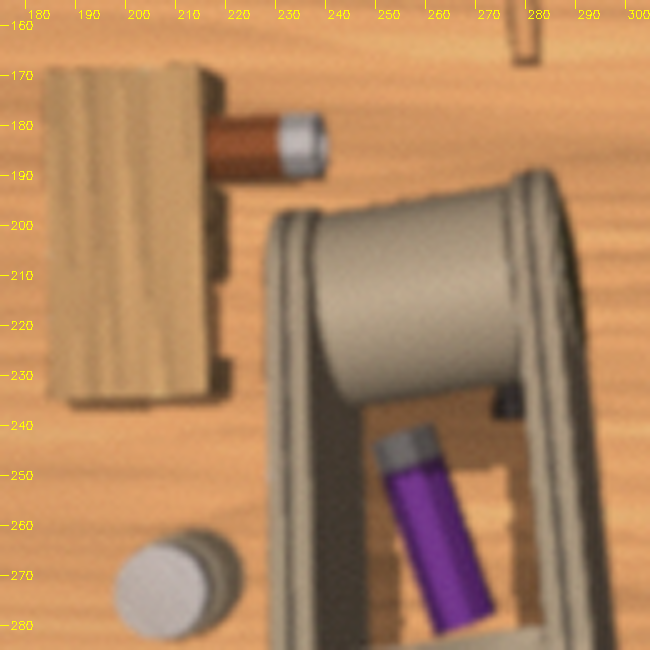

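The handle is out of the rack, held at 39 mm, and the far handle has not moved. The purple decoy's end at (254,243) is close to the jaws' sweep, so I'll shift 6 cm ahead before laying the handle down.

Request:
{"method": "jog_arm", "body": {
  "increments": [
    [[0,-0.8,0],0],
    [[0,0,1.5],0],
    [[0,0,1.5],0],
    [[0,0,1.5],0],
    [[0,0,1.5],0],
    [[0,0,0],0],
    [[0,0.5,0],0],
    [[0,0.4,0],0],
    [[0,0,0],0]
  ]
}}

```text
time: 5.28
position: [0.5224, 0.1435, 0.0076]
orientation: [-0.515, 0.484, -0.485, 0.515]
wrist_force: [1.0, 0.3, 3.3]
grip_width: 0.456
```

Request:
{"method": "jog_arm", "body": {
  "increments": [
    [[0,0,0],0],
    [[0,0,0],0],
    [[0,0,0],0],
    [[0,0,0],0],
    [[0,0,0],0],
    [[0,0,0],0],
    [[0,0,0],0]
  ],
  "claw": 0
}}

```text
time: 5.87
position: [0.5225, 0.1429, 0.0072]
orientation: [0.515, -0.485, 0.485, -0.515]
wrist_force: [-1.3, 1.1, -0.1]
grip_width: 0.999
```

Request:
{"method": "jog_arm", "body": {
  "increments": [
    [[0,-3.5,0],0],
    [[0,-3.5,0],0],
    [[0,-3,0],0],
    [[-2,-2,0],0],
    [[-3,0,0],0],
    [[-3,0,0],0],
    [[-2,0,0],0],
    [[0,0,0],0],
    [[0,0,0],0]
  ]
}}

```text
time: 6.62
position: [0.5162, 0.2436, 0.1272]
orientation: [0.516, -0.484, 0.484, -0.515]
wrist_force: [-0.7, -0.4, -0.4]
grip_width: 1.002
```

```bash
python3 - <<'E'
from h import *
s=robot.sense(); M=R.from_quat(s['orientation']).as_matrix(); print(s['time'],s['position'],"yaw",np.degrees(np.arctan2(M[1,2],M[0,2])),s['wrist_force'])
w=robot.camera_model("wrist"); np.save("w2.npy",w,allow_pickle=True)
im=robot.camera("wrist")[:,:,::-1].copy(); cv2.imwrite("pics/w2.png",crop(im,0,0,640,400,1,50))
E
```

```text
6.6167 [0.51618767 0.24357891 0.12715982] yaw 3.5936601777665502 [-0.65540468 -0.38148262 -0.39420959]
```

View pics/w2.png

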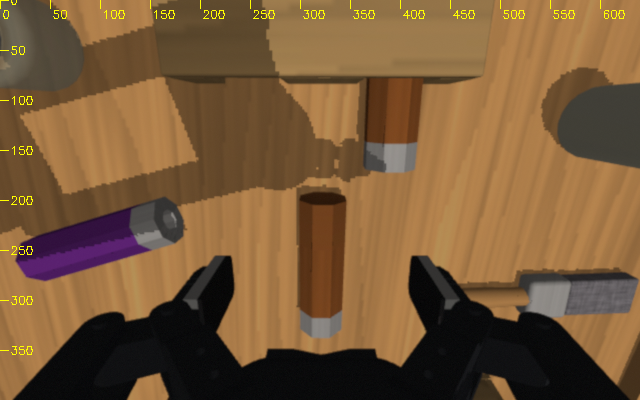

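```bash
python3 - <<'E'
from h import *
m=np.load("w2.npy",allow_pickle=True).item()
for z,pts in ((.02,[(300,198),(347,198)]),(.04,[(323.5,205),(321,336)]),(0,[(323,191)])):
    print(z,[bp(m,u,v,z)[:2].round(4) for u,v in pts])
M=np.array(m['view']);
E
```

```text
0.02 [array([0.4975, 0.2448]), array([0.5381, 0.2474])]
0.04 [array([0.5177, 0.2462]), array([0.5237, 0.1184])]
0 [array([0.5175, 0.2469])]
```

The handle lies clear of the rack at u 300–346, with its plain end at v≈198 and its ferrule at v≈325. The length comes out at 128 mm against the given 130. The purple decoy, brush and far handle are untouched. I'll take it 21 mm from the plain end.

Request:
{"method": "jog_arm", "body": {
  "increments": [
    [[1.8,0,0.15],0],
    [[0,3,0],0],
    [[0,3,0],0],
    [[0,3,0],0],
    [[0,2,0],0],
    [[0,0.9,0],0],
    [[0,0,0],0],
    [[0,0,0],0]
  ]
}}

```text
time: 7.33
position: [0.5193, 0.2243, 0.0087]
orientation: [0.515, -0.485, 0.485, -0.515]
wrist_force: [-0.3, 0.7, 0.6]
grip_width: 1.004
```

Request:
{"method": "jog_arm", "body": {
  "increments": [
    [[0,0,0],0],
    [[0,0,0],0],
    [[0,0,0],0],
    [[0,0,0],0],
    [[0,0,0],0],
    [[0,0,0],0],
    [[0,0,0],0],
    [[0,0,0],0],
    [[0,0,0],0],
    [[0,0,0],0]
  ],
  "claw": 1,
  "force": 60
}}

```text
time: 8.17
position: [0.5202, 0.2253, 0.0099]
orientation: [-0.514, 0.484, -0.485, 0.516]
wrist_force: [-1.5, -1.5, 5.9]
grip_width: 0.454
```

Request:
{"method": "jog_arm", "body": {
  "increments": [
    [[0,-1,0],0],
    [[0,-2.5,0],0],
    [[0,-4,0],0],
    [[0,-4,0],0],
    [[0,-4,0],-0.069],
    [[0,-3.5,0],-0.069],
    [[1.7,0,-0.5],0],
    [[3.4,0,-1],0],
    [[3.5,0,-1],0],
    [[3.5,0,-1],0],
    [[3.5,0,-1],0],
    [[3.5,0,-1],0]
  ]
}}

```text
time: 9.17
position: [0.5021, 0.0254, 0.1989]
orientation: [-0.547, 0.448, -0.448, 0.547]
wrist_force: [1.3, -0.0, -1.5]
grip_width: 0.452
```

Request:
{"method": "jog_arm", "body": {
  "increments": [
    [[3.5,0,-1],0],
    [[3.5,0,-1],0],
    [[3.5,0,-1],0],
    [[3.5,0,-1],0],
    [[3.5,0,-1],0],
    [[3.5,0,-1],0],
    [[3.5,0,-1.1],0],
    [[3.5,0,-1.1],0],
    [[3.5,0,-1.1],0],
    [[3.4,0,-1.1],0],
    [[2.8,0,-1],0],
    [[1.5,0,-0.6],0]
  ]
}}

```text
time: 10.17
position: [0.4613, -0.3843, 0.1987]
orientation: [0.547, -0.448, 0.449, -0.546]
wrist_force: [-0.1, 0.6, -1.8]
grip_width: 0.457
```

Request:
{"method": "jog_arm", "body": {
  "increments": [
    [[0,0,0],0],
    [[0,0,0],0],
    [[0,0,0],0]
  ]
}}

```text
time: 10.42
position: [0.4627, -0.3801, 0.1983]
orientation: [-0.547, 0.448, -0.448, 0.547]
wrist_force: [-0.2, -0.2, -1.1]
grip_width: 0.454
```

```bash
python3 - <<'E'
from h import *
s=robot.sense(); M=R.from_quat(s['orientation']).as_matrix(); print(s['time'],s['position'],"yaw",np.degrees(np.arctan2(M[1,2],M[0,2])),M[:,1],s['wrist_force'],s['grip_width'])
w=robot.camera_model("wrist"); np.save("w3.npy",w,allow_pickle=True)
im=robot.camera("wrist")[:,:,::-1].copy(); cv2.imwrite("pics/w3raw.png",im); cv2.imwrite("pics/w3.png",crop(im,0,0,640,400,1,50))
E
```

```text
10.4167 [ 0.46267699 -0.38006692  0.19830889] yaw 11.40210668448604 [-1.32861792e-04  9.80203336e-04 -9.99999511e-01] [-0.24688398 -0.2444702  -1.10359798] 0.45357924979594316
```

View pics/w3.png

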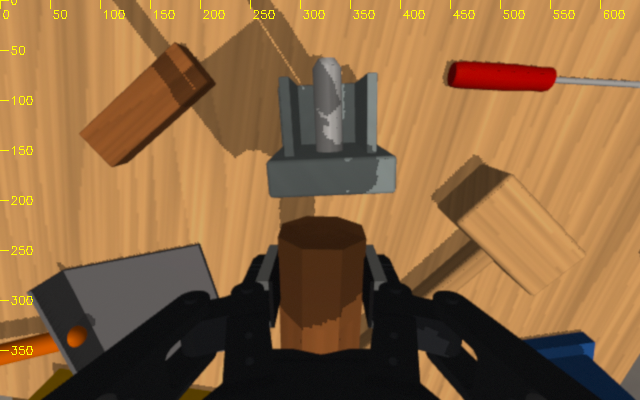

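The wrist view shows the pin from (325,58) to (329,150), the cheeks at u 282 and 372, and the shoulder top at v 150–195. The handle is centred in the jaws (u 279–365). I'll take one enlarged crop for the pin's axis.

```bash
python3 - <<'E'
from h import *
im=cv2.imread("pics/w3raw.png"); cv2.imwrite("pics/w3c.png",crop(cv2.convertScaleAbs(im,alpha=1.5),262,50,140,150,4))
E
```

```text
(no output)
```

View pics/w3c.png

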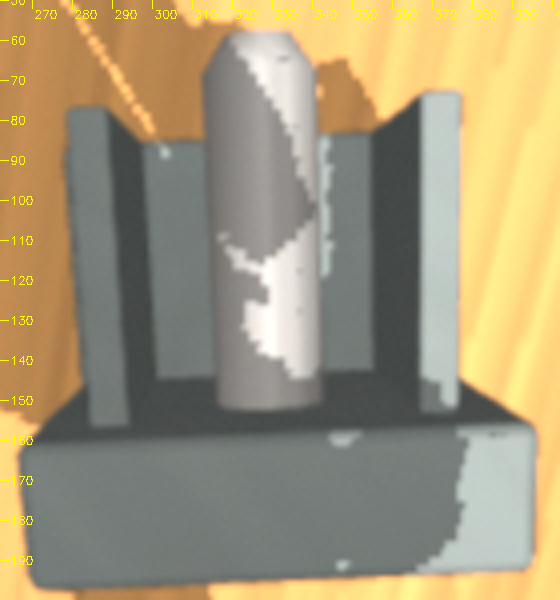

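```bash
python3 - <<'E'
from h import *
m=np.load("w3.npy",allow_pickle=True).item()
B=lambda u,v,z:bp(m,u,v,z)[:2]
yaw=lambda d:np.degrees(np.arctan2(d[1],d[0]))
a,b=B(326.9,68.75,.07),B(329.25,150,.07); t=B(327.75,57.5,.07)
print("axis pts",a,b,"yaw",yaw(a-b)-90,"tip",t, "dia",np.linalg.norm(B(312.75,68.75,.07)-B(341,68.75,.07)),np.linalg.norm(B(316.25,150,.07)-B(342.25,150,.07)))
l,r=B(271.5,160.75,.115),B(395.25,156.25,.115); c=(l+r)/2; print("shoulder",l,r,c,np.linalg.norm(l-r),"yaw",yaw(r-l)); print("tip-shoulder",np.linalg.norm(t-c))
# cheek tops z=.1: outer/inner edges at tip end
k=[B(262+x/4,50+y/4,.1) for x,y in [(67,108),(105,108),(422,92),(461,92)]]; print("cheeks",k,"gap centre",(k[1]+k[2])/2,np.linalg.norm(k[1]-k[2]))
k2=[B(262+x/4,50+y/4,.1) for x,y in [(90,425),(130,425),(420,410),(459,410)]]; print("cheek root",(k2[1]+k2[2])/2,np.linalg.norm(k2[1]-k2[2]))
g=(k[1]+k[2])/2-(k2[1]+k2[2])/2; print("yaw cheeks",yaw(g)-90)
E
```

```text
axis pts [ 0.44590735 -0.27319979] [ 0.4615942  -0.33834185] yaw 13.539602904088753 tip [ 0.44486182 -0.26474015] dia 0.02342461859259183 0.023278293072798925
shoulder [ 0.41814708 -0.34930408] [ 0.50875693 -0.32757397] [ 0.463452   -0.33843902] 0.09317908956376723 yaw 13.48601714530256
tip-shoulder 0.07600736212520258
cheeks [array([ 0.41213318, -0.2893206 ]), array([ 0.41905095, -0.28792562]), array([ 0.4760963 , -0.27362121]), array([ 0.483171  , -0.27219456])] gap centre [ 0.44757363 -0.28077341] 0.058811467430906636
cheek root [ 0.46183677 -0.33782924] 0.05801557683254941
yaw cheeks 14.035475348567985
```

The scales check out: pin diameter 23.4 mm, cheek gap 58 mm, tip to shoulder 76 mm. The gauge yaw is about 13.4°. Next I move to a position square in front of the pin tip.

Request:
{"method": "jog_arm", "body": {
  "increments": [
    [[0,0,0],-0.035],
    [[-1.5,0,0.1],0],
    [[-3.5,0,0.1],0],
    [[-3.5,0,0.1],0],
    [[-3.5,0,0.1],0],
    [[-3.5,0,0.1],0],
    [[-3.5,0,0.1],0],
    [[-3.5,0,0.1],0],
    [[-2.5,0,0.1],0],
    [[-1.5,0,0.1],0],
    [[0,0,0],0]
  ]
}}

```text
time: 11.38
position: [0.4095, -0.1175, 0.1985]
orientation: [-0.555, 0.437, -0.437, 0.556]
wrist_force: [0.4, -0.1, -2.7]
grip_width: 0.454
```

Request:
{"method": "jog_arm", "body": {
  "increments": [
    [[0,2,0],0],
    [[0,3.5,0],0],
    [[0,3.5,0],0],
    [[0,3,0],0],
    [[0,1.8,0],0],
    [[0,0,0],0],
    [[0,0,0],0],
    [[0,0,0],0]
  ]
}}

```text
time: 12.05
position: [0.4111, -0.1216, 0.0619]
orientation: [-0.555, 0.437, -0.439, 0.555]
wrist_force: [0.8, 0.0, -1.5]
grip_width: 0.45
```

```bash
cat > st.py <<'E'
from h import *
np.set_printoptions(precision=4,suppress=True)
s=robot.sense(); M=R.from_quat(s['orientation']).as_matrix(); p=s['position']
y=np.radians(13.4); ax=np.array([-np.sin(y),np.cos(y)]); d=p[:2]-np.array([.4618,-.338])
print(s['time'],p,"yaw",np.degrees(np.arctan2(M[1,2],M[0,2])),M[:,1],"along",d@ax,"mouth from root",d@ax-.109,"lateral(+x)",d@np.array([np.cos(y),np.sin(y)]),s['wrist_force'],s['grip_width'])
E
python3 st.py
```

```text
12.05 [ 0.4111 -0.1216  0.0619] yaw 13.414012096942304 [ 0.002  -0.0009 -1.    ] along 0.22222217631069374 mouth from root 0.11322217631069374 lateral(+x) 0.0007883264655345539 [ 0.8324  0.0336 -1.4513] 0.4504228800308119
```

Request:
{"method": "jog_arm", "body": {
  "increments": [
    [[0,0.2,-0.08],0],
    [[1,0,0],0],
    [[1.2,0,0],0],
    [[0.7,0,0],0],
    [[0.3,0,0],0],
    [[0,0,0],0],
    [[0,0,0],0],
    [[0,0,0],0]
  ]
}}

```text
time: 12.72
position: [0.4164, -0.1525, 0.0581]
orientation: [-0.555, 0.439, -0.438, 0.555]
wrist_force: [-0.2, -0.0, -1.8]
grip_width: 0.454
```

```bash
python3 st.py
```

```text
12.7167 [ 0.4164 -0.1525  0.0581] yaw 13.366269858297304 [-0.0005  0.0004 -1.    ] along 0.1909949165987144 mouth from root 0.0819949165987144 lateral(+x) -0.0012196036371579704 [-0.1582 -0.0227 -1.8166] 0.45411598952255716
```

Request:
{"method": "jog_arm", "body": {
  "increments": [
    [[0.2,0,0],0],
    [[0.2,0,0],0],
    [[0.2,0,0],0],
    [[0.2,0,0],0],
    [[0.2,0,0],0],
    [[0,0,0],0],
    [[0,0,0],0]
  ]
}}

```text
time: 13.3
position: [0.4182, -0.1604, 0.0576]
orientation: [-0.554, 0.44, -0.437, 0.556]
wrist_force: [-1.8, 10.3, 0.3]
grip_width: 0.454
```

```bash
python3 st.py
```

```text
13.3 [ 0.4182 -0.1604  0.0576] yaw 13.412598405846602 [-0.0019  0.0039 -1.    ] along 0.18289337828793487 mouth from root 0.07389337828793487 lateral(+x) -0.0012546082191578806 [-1.8229 10.3304  0.3065] 0.4540982054865173
```

It made contact at about 10 N with the mouth 74 mm from the root, which is the pin tip. That suggests the narrow bore, but I sat 2 mm low and 1.2 mm off to one side. I'll back off, correct that and press again, so a miss isn't taken for a misfit.

Request:
{"method": "jog_arm", "body": {
  "increments": [
    [[-0.4,0,0],0],
    [[-0.6,0,0],0],
    [[0,-0.2,0.12],0],
    [[0,0,0],0],
    [[0,0,0],0],
    [[0,0,0],0]
  ]
}}

```text
time: 13.8
position: [0.418, -0.1526, 0.0605]
orientation: [0.555, -0.438, 0.439, -0.555]
wrist_force: [-0.6, 0.4, -1.3]
grip_width: 0.452
```

```bash
python3 st.py
```

```text
13.8 [ 0.418  -0.1526  0.0605] yaw 13.382880333789911 [ 0.0005 -0.0004 -1.    ] along 0.19050323582241718 mouth from root 0.08150323582241718 lateral(+x) 0.00032874219489835535 [-0.6345  0.3736 -1.259 ] 0.4516201775749876
```

Request:
{"method": "jog_arm", "body": {
  "increments": [
    [[0.2,0,0],0],
    [[0.2,0,0],0],
    [[0.2,0,0],0],
    [[0.2,0,0],0],
    [[0.2,0,0],0],
    [[0,0,0],0],
    [[0,0,0],0],
    [[0,0,0],0]
  ]
}}

```text
time: 14.47
position: [0.4203, -0.1619, 0.0603]
orientation: [-0.555, 0.438, -0.438, 0.555]
wrist_force: [2.1, 2.0, -2.5]
grip_width: 0.452
```

```bash
python3 st.py; python3 - <<'E'
from h import *
t=robot.camera("top")[:,:,::-1].copy(); s=robot.camera("side")[:,:,::-1].copy()
m=robot.camera_model("side"); u,v=map(int,pr(m,(.445,-.265,.07))); print(u,v)
a=crop(cv2.convertScaleAbs(t,alpha=1.5),380,180,80,80,5); b=crop(cv2.convertScaleAbs(s,alpha=1.5),u-40,v-40,80,80,5)
cv2.imwrite("pics/p9.png",np.hstack([a,b]))
E
```

```text
14.4667 [ 0.4203 -0.1619  0.0603] yaw 13.397811883645602 [ 0.0004  0.0001 -1.    ] along 0.18088575941634472 mouth from root 0.07188575941634472 lateral(+x) 0.00041981799800192184 [ 2.0955  2.0176 -2.4535] 0.451750525473226
345 129
```

View pics/p9.png

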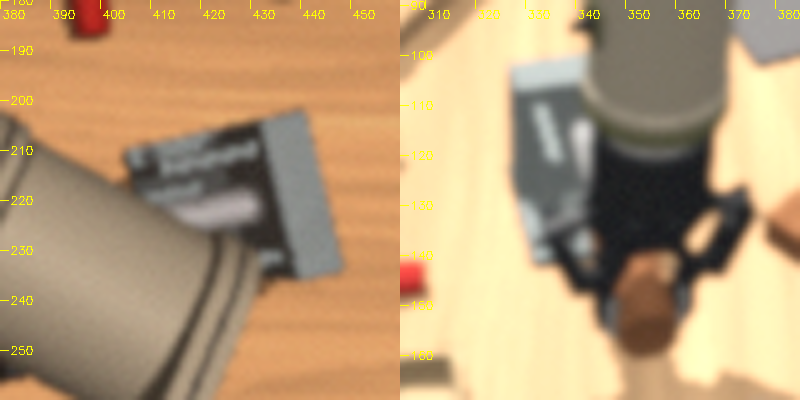

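The pictures don't show the mouth: the arm hides it in the top view, and the plain end hides it in the side view. Now aligned, the mouth went 2 mm further with only about 2–3 N. I'll press on gently to see whether it enters or stops.

Request:
{"method": "jog_arm", "body": {
  "increments": [
    [[0.15,0,0],0],
    [[0.15,0,0],0],
    [[0.15,0,0],0],
    [[0.15,0,0],0],
    [[0,0,0],0],
    [[0,0,0],0],
    [[0,0,0],0]
  ]
}}

```text
time: 15.15
position: [0.4196, -0.1642, 0.059]
orientation: [-0.554, 0.441, -0.435, 0.556]
wrist_force: [-3.0, 19.6, 3.7]
grip_width: 0.45
```

```bash
python3 st.py
```

```text
15.15 [ 0.4196 -0.1642  0.059 ] yaw 13.417435797636397 [-0.0045  0.0068 -1.    ] along 0.17889261943601314 mouth from root 0.06989261943601315 lateral(+x) -0.0007600056381946741 [-2.9975 19.6382  3.7424] 0.45010983523444303
```

It stopped: 6 mm more command gave only 2 mm of travel and 20 N. The mouth rests about 3–4 mm past first contact. That is what the narrow bore should do (a 14→24 mm taper entering 18 mm), and a 30 mm bore could only catch there with more than 6 mm of misalignment. I'll take it off and carry it to the near compartment.

Request:
{"method": "jog_arm", "body": {
  "increments": [
    [[-0.5,0,0],0],
    [[-1,0,0],0],
    [[-2,0,0],0],
    [[-2.5,0,0],0],
    [[-1.5,0,0],0],
    [[0,-2,0],0],
    [[0,-2.5,0],0.05],
    [[0,-1.7,0],0.055],
    [[0,0,0],0]
  ]
}}

```text
time: 15.9
position: [0.4064, -0.0958, 0.1265]
orientation: [-0.53, 0.465, -0.47, 0.531]
wrist_force: [0.5, -0.8, -0.5]
grip_width: 0.45
```

Request:
{"method": "jog_arm", "body": {
  "increments": [
    [[-0.4,0,1.5],0],
    [[-1,0,3.3],0],
    [[-1.1,0,3.5],0],
    [[-1.1,0,3.5],0],
    [[-1,0,3.2],0],
    [[-0.6,0,1.9],0],
    [[0,0,0],0],
    [[0,0,0],0],
    [[0,0,0],0]
  ]
}}

```text
time: 16.65
position: [0.5638, -0.0219, 0.1211]
orientation: [0.532, -0.467, 0.466, -0.531]
wrist_force: [0.1, 0.1, -1.3]
grip_width: 0.451
```

```bash
python3 st.py;python3 - <<'E'
from h import *
w=robot.camera_model("wrist"); np.save("w4.npy",w,allow_pickle=True)
im=robot.camera("wrist")[:,:,::-1].copy(); cv2.imwrite("pics/w4.png",crop(im,0,0,640,400,1,50))
E
```

```text
16.65 [ 0.5638 -0.0219  0.1211] yaw 7.407671045530997 [-0.0022 -0.0003 -1.    ] along 0.2838851543909761 mouth from root 0.17488515439097613 lateral(+x) 0.17247819676195283 [ 0.1105  0.1294 -1.3381] 0.4513948212372121
```

View pics/w4.png

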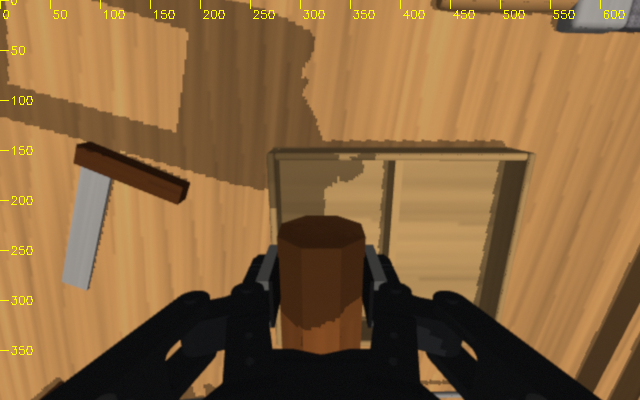

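The handle is above the near compartment and has not slipped in the grip. The left wall is at u≈270–278, the divider at u≈383–396, and the tray's +y wall at v≈150–160.

```bash
python3 - <<'E'
from h import *
m=np.load("w4.npy",allow_pickle=True).item(); B=lambda u,v:bp(m,u,v,.036)[:2]
l,i,d,r=B(270,151),B(279,160),B(384,160),B(531,153); x=np.array([.9917,.1288]); y=np.array([-.1288,.9917])
c=np.array([.5707,-.0655])
for p in (l,i,d,r): print(p,"rel near centre x,y:",(p-c)@x,(p-c)@y)
dd=r-l; print("len",np.linalg.norm(dd),"yaw",np.degrees(np.arctan2(dd[1],dd[0])))
p=robot.sense()['position'][:2]; print("tcp rel",(p-c)@x,(p-c)@y)
E
```

```text
[0.51928444 0.01869589] rel near centre x,y: -0.040144382487974695 0.09011938958672833
[0.52660445 0.01278848] rel near centre x,y: -0.03364600364736019 0.08331819760665347
[0.60567832 0.02309432] rel near centre x,y: 0.04609895266482078 0.08335378159963089
[0.71441699 0.0426041 ] rel near centre x,y: 0.15644794743293455 0.08869608901999708
len 0.1965917485857055 yaw 6.985231325013966
tcp rel -0.0013235061611663879 0.043971491789624964
```

Request:
{"method": "jog_arm", "body": {
  "increments": [
    [[0,1,0.6],0],
    [[0,3,0],0],
    [[0,3,0],0],
    [[0,2,0],0],
    [[0,1,0],0],
    [[0,0,0],0],
    [[0,0,0],0],
    [[0,0,0],0]
  ]
}}

```text
time: 17.37
position: [0.5722, -0.0214, 0.0243]
orientation: [-0.53, 0.466, -0.468, 0.532]
wrist_force: [0.5, 0.2, -1.2]
grip_width: 0.457
```

Request:
{"method": "jog_arm", "body": {
  "increments": [
    [[0,0.2,0],0],
    [[0,0.2,0],0],
    [[0,0,0],0],
    [[0,0,0],0]
  ]
}}

```text
time: 17.7
position: [0.5712, -0.0209, 0.0187]
orientation: [-0.531, 0.467, -0.467, 0.531]
wrist_force: [-0.1, -0.0, -1.7]
grip_width: 0.457
```

There is still no floor contact at TCP z 18.7 mm, so the handle droops less than 3 mm at its mouth. That rules out a droop-caused misfit, and the bore is narrow. I'll lower the last bit and open only partly because of the tray walls.

Request:
{"method": "jog_arm", "body": {
  "increments": [
    [[0,0.15,0],0],
    [[0,0.15,0],0],
    [[0,0,0],0],
    [[0,0,0],0]
  ]
}}

```text
time: 18.03
position: [0.5713, -0.0209, 0.0159]
orientation: [-0.531, 0.467, -0.467, 0.531]
wrist_force: [-2.7, 0.0, 5.3]
grip_width: 0.452
```

Request:
{"method": "jog_arm", "body": {
  "increments": [
    [[0,0,0],0],
    [[0,0,0],0],
    [[0,0,0],0],
    [[0,0,0],0],
    [[0,0,0],0],
    [[0,0,0],0]
  ],
  "claw": 0.42
}}

```text
time: 18.53
position: [0.5709, -0.0209, 0.0152]
orientation: [0.531, -0.467, 0.467, -0.531]
wrist_force: [-0.6, 0.0, 1.5]
grip_width: 0.58
```

Floor contact came at 15.9 mm, as predicted, and the jaws are open to 49 mm. I'll lift straight up and back away for a check picture.

Request:
{"method": "jog_arm", "body": {
  "increments": [
    [[0,-0.5,0],0],
    [[0,-1.5,0],0],
    [[0,-3,0],0],
    [[0,-4,0],0],
    [[0,-4,0],0],
    [[0,-3,0],0],
    [[-3,0,-2],0],
    [[-3,0,-2],0],
    [[-3,0,-2],0],
    [[-2,0,-2],0],
    [[0,0,0],0],
    [[0,0,0],0]
  ]
}}

```text
time: 19.53
position: [0.4769, 0.0788, 0.1758]
orientation: [-0.531, 0.466, -0.467, 0.532]
wrist_force: [0.4, 0.1, -0.0]
grip_width: 0.575
```

```bash
python3 st.py;python3 - <<'E'
from h import *
t=cv2.convertScaleAbs(robot.camera("top")[:,:,::-1],alpha=1.4); s=cv2.convertScaleAbs(robot.camera("side")[:,:,::-1],alpha=1.4)
cv2.imwrite("pics/end.png",np.vstack([cv2.resize(t[100:320,170:480],None,fx=1.3,fy=1.3),cv2.resize(s[90:320,190:500],None,fx=1.3,fy=1.3)]))
E
```

```text
19.5333 [0.4769 0.0788 0.1758] yaw 7.493083399170459 [ 0.001 -0.    -1.   ] along 0.4019485793024094 mouth from root 0.2929485793024094 lateral(+x) 0.111283027429784 [ 0.4055  0.117  -0.0241] 0.574909574590343
```

View pics/end.png

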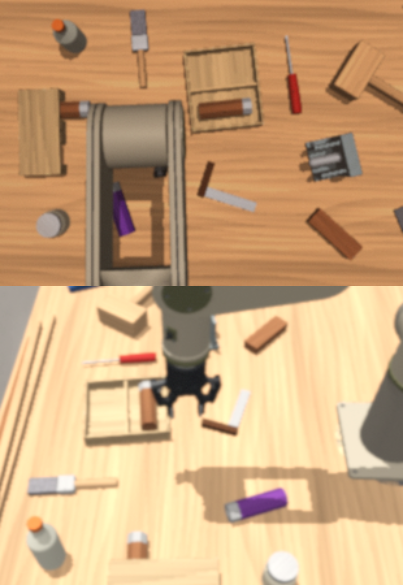

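The top view shows the handle flat inside the near compartment (crop (223,108), below the divider at v≈88). The other handle is still in its far slot, the bystanders are where they were, and the gripper is clear.

```bash
python3 -c "
from plant import robot
print(robot.job_done(), robot.sense()['time'])"
```

```text
the job is handed in; nothing more can be done
the job is handed in; nothing more can be done
```

The near-slot handle did not fit the pin, so it is now lying flat in the tray's near compartment. I handed the job in at about 19.5 s of the 46 s allowed.

- **Moves:** I pulled the handle out by its ferrule end and laid it on the bench clear of the rack. I then took it 21 mm from its plain end and tried it on the gauge pin.
- **First try on the pin:** it touched with about 10 N, but I was 2 mm low and about 1 mm off to one side. I backed off and realigned before trusting the result.
- **Second try:** the tip went about 3–4 mm beyond first contact and stopped at about 20 N. That is what the 18 mm bore should do.
- **Droop check:** in the tray the floor contact came at the predicted height, so the handle was level in the grip. The stop was the narrow bore, not a tilted handle.
- **Final pictures:** the other handle is still in its far slot, the bystanders look unmoved, and the gripper is clear of everything.
- **Not seen or in disagreement:**
    - No picture showed the mouth on the pin tip; the arm and handle hid it, so the misfit rests on position and force.
    - The wrist camera read the tray's left wall about 13 mm off the top camera, so I laid the handle between the two readings.
    - The two cameras also put the gauge's angle 1–3° apart. I used the wrist camera's 13.4°.

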